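# Load the drop well, let the ram down slowly and bolt it

## Task

Clear the hand file out of the raised lift tray onto the plywood board, then set all the ingot moulds (there may be two to four) in the tray, flat with their troughs upward, while it is still up. Crack the jack's release valve open only a fraction of a turn so that the loaded tray sinks slowly, without dropping, right to the bottom of the well; then slide the bolt fully home through the tray's keeper, and leave the release valve shut again. Do not knock over the bottles or shove the other things on the bench about.

Things in the scene. Friction and masses are not known exactly. Their poses are not given: they have to be found in the camera images.
- well: Fixed grey steel well: open box 232 mm (x) by 242 mm (y), walls 8 mm, rim 100 mm above the bench; the lift tray is inside. Origin: centre of its underside; x away from the robot at yaw 0. Beyond its +y wall: grey jack block (top 90 mm up, 90 by 72 mm) with the valve, and a 48 mm thick, 105 mm high cylinder 100 mm farther in +x. Before its -x wall: the bolt on a plinth. Place and yaw vary.
- tray_floor (a point): Centre of the top face of the tray's floor; axes as the well's. Steel tray on the ram, inside 200 (x) by 210 mm (y), lip 14 mm high, 4 mm thick. This face is about 112 mm above the bench with the ram up (lip above the rim), 50 mm with it down. Moulds fit 2 by 2, long sides along y, at x = +-42, y = +-52 mm. A mould is in when its origin is within 80 (x), 85 mm (y) of this point and flat.
- ram (a joint): How far the ram and tray have sunk, m: up (start) it reads 0 to 0.005 with the give of the load, 0.065 at the bottom. With the valve shut it stays up and bears the load. It cannot be pumped up again.
- valve (a joint): Release valve, rad: 0 shut (starts at 0 to 0.08), growing counterclockwise from above, stop at 1.6. Below 0.3 the ram holds; from about 0.4 it sinks at 4 to 7 mm/s (10 to 15 s in all) and, once begun, on to the bottom even if the valve is turned back; beyond about 0.9 the tray drops, a failure. About 0.65 is right. Turns with about 0.12 N m, stays where left.
- valve_grip (a point): Centre of the valve's steel bar handle, on its vertical axis, 123 mm above the bench, 33 mm above the jack block; at x -30, y +185 mm from the well's centre. The bar is 72 mm long along this point's x (the well's x when shut), 14 mm wide, 26 mm high; pinch it across its width from above.
- bolt (a joint): Bolt travel, m: 0 to 0.008 at the start (drawn), 0.045 fully home, through the keeper. It slides along the well's +y with about 2 N friction. It goes through the keeper only with the ram at the bottom; shot earlier, it lies in the way below the raised keeper.
- bolt_knob (a point): Centre of the grip part of the bolt's upright square knob (16 by 16 mm, top 105 mm above the bench, this point 90 mm above it). The knob stands on a 10 mm round bolt whose axis is 56 mm above the bench; the bolt's guides, top 67 mm, are at the ends of the knob's travel. 38 mm in front of the well's wall.
- keeper (a point): Centre of the keeper's hole: a steel staple on an arm of the tray, through a slot in the well's -x wall; it moves with the ram. Ram down, it is in line with the bolt.
- file: Hand file, 170 mm long, wooden handle 80 mm long, 24 mm wide, 22 mm thick, thin steel blade (90 by 18 by 6 mm). Origin at mid length under the handle's underside level; x along the file towards the blade's tip. 0.12 kg. Starts lying in the tray at any yaw.
- file_grip (a point): Centre of the file's handle, 45 mm behind the file's origin, 11 mm above its underside. The file counts as on the board when this point is over the board and the handle lies on it.
- board_top (a point): Centre of the upper face of the fixed plywood board, 130 mm (x) by 160 mm (y), 16 mm thick.
- mould0: Ingot mould: dark steel block 84 mm long (x), 50 mm wide (y), 32 mm high with a rectangular trough in its top (walls 9 mm). Origin: centre of its underside, z up. About 0.25 kg. Starts on the bench to the left, trough up, any yaw; may be absent.
- mould1: Ingot mould: dark steel block 84 mm long (x), 50 mm wide (y), 32 mm high with a rectangular trough in its top (walls 9 mm). Origin: centre of its underside, z up. About 0.25 kg. Starts on the bench to the left, trough up, any yaw; may be absent.
- mould2: Ingot mould: dark steel block 84 mm long (x), 50 mm wide (y), 32 mm high with a rectangular trough in its top (walls 9 mm). Origin: centre of its underside, z up. About 0.25 kg. Starts on the bench to the left, trough up, any yaw; may be absent.
- mould3: Ingot mould: dark steel block 84 mm long (x), 50 mm wide (y), 32 mm high with a rectangular trough in its top (walls 9 mm). Origin: centre of its underside, z up. About 0.25 kg. Starts on the bench to the left, trough up, any yaw; may be absent.
- jar: Glass jar with a dark lid, 72 mm wide, 100 mm high. Bystander, loose.
- bottle: Amber bottle, 60 mm wide, 130 mm high. Bystander, loose.
- screwdriver: Screwdriver, 160 mm long, lying between the well and the moulds. Bystander, loose.
- benchblock: Steel block 65 by 65 by 22 mm. Bystander, loose.
- clampblock: Wooden block 90 by 50 by 52 mm. Bystander, loose.
- tin: Flat round tin, 76 mm wide, 35 mm high. Bystander, loose.

How it is judged (in metres and radians):
On the way, in this order (a step that is already met when the one before it is completed fails the run):
1. the file lies on the board and all the moulds are in the tray, flat, with the tray still up (x of mould0 in the frame of tray_floor between -0.08 and 0.08 m and y of mould0 in the frame of tray_floor between -0.085 and 0.085 m and z of mould0 in the frame of tray_floor between -0.006 and 0.007 m and angle between each of mould0, mould1, mould2, mould3's own z axis and vertical below 0.15 rad and x of mould1 in the frame of tray_floor between -0.08 and 0.08 m and y of mould1 in the frame of tray_floor between -0.085 and 0.085 m and z of mould1 in the frame of tray_floor between -0.006 and 0.007 m and x of mould2 in the frame of tray_floor between -0.08 and 0.08 m and y of mould2 in the frame of tray_floor between -0.085 and 0.085 m and z of mould2 in the frame of tray_floor between -0.006 and 0.007 m and x of mould3 in the frame of tray_floor between -0.08 and 0.08 m and y of mould3 in the frame of tray_floor between -0.085 and 0.085 m and z of mould3 in the frame of tray_floor between -0.006 and 0.007 m and x of file_grip in the frame of board_top between -0.065 and 0.065 m and y of file_grip in the frame of board_top between -0.08 and 0.08 m and z of file_grip in the frame of board_top between 0.004 and 0.022 m and value of joint ram below 0.01 m), for 0.3 s.
2. the loaded tray is at the bottom of the well (x of mould0 in the frame of tray_floor between -0.08 and 0.08 m and y of mould0 in the frame of tray_floor between -0.085 and 0.085 m and z of mould0 in the frame of tray_floor between -0.006 and 0.007 m and angle between each of mould0, mould1, mould2, mould3's own z axis and vertical below 0.15 rad and x of mould1 in the frame of tray_floor between -0.08 and 0.08 m and y of mould1 in the frame of tray_floor between -0.085 and 0.085 m and z of mould1 in the frame of tray_floor between -0.006 and 0.007 m and x of mould2 in the frame of tray_floor between -0.08 and 0.08 m and y of mould2 in the frame of tray_floor between -0.085 and 0.085 m and z of mould2 in the frame of tray_floor between -0.006 and 0.007 m and x of mould3 in the frame of tray_floor between -0.08 and 0.08 m and y of mould3 in the frame of tray_floor between -0.085 and 0.085 m and z of mould3 in the frame of tray_floor between -0.006 and 0.007 m and value of joint ram above 0.06 m), for 0.3 s.
3. the bolt is home through the keeper (value of joint ram above 0.06 m and value of joint bolt above 0.04 m), for 0.2 s.
At the end, for the whole second after the job is handed in: Every mould present lies flat (within 0.15 rad) in the tray, its origin within 80 mm (x) and 85 mm (y) of the tray's centre; the tray is down (ram over 60 mm); the bolt is home (over 40 mm of its 45 mm); the valve is shut (under 0.2 rad); the file's handle lies on the board; all at rest (all of step 3 and x of mould0 in the frame of tray_floor between -0.08 and 0.08 m and y of mould0 in the frame of tray_floor between -0.085 and 0.085 m and z of mould0 in the frame of tray_floor between -0.006 and 0.007 m and angle between each of mould0, mould1, mould2, mould3's own z axis and vertical below 0.15 rad and x of mould1 in the frame of tray_floor between -0.08 and 0.08 m and y of mould1 in the frame of tray_floor between -0.085 and 0.085 m and z of mould1 in the frame of tray_floor between -0.006 and 0.007 m and x of mould2 in the frame of tray_floor between -0.08 and 0.08 m and y of mould2 in the frame of tray_floor between -0.085 and 0.085 m and z of mould2 in the frame of tray_floor between -0.006 and 0.007 m and x of mould3 in the frame of tray_floor between -0.08 and 0.08 m and y of mould3 in the frame of tray_floor between -0.085 and 0.085 m and z of mould3 in the frame of tray_floor between -0.006 and 0.007 m and x of file_grip in the frame of board_top between -0.065 and 0.065 m and y of file_grip in the frame of board_top between -0.08 and 0.08 m and z of file_grip in the frame of board_top between 0.004 and 0.022 m and linear speed of each of mould0, mould1, mould2, mould3, file below 0.02 m/s and value of joint valve below 0.2 rad); the robot touches nothing.
It fails at once if the tray dropped: it sank faster than 30 mm/s (beyond its first 12 mm) (velocity of joint ram above 0.03 m/s and value of joint ram above 0.012 m).
It fails at once if the jar or the bottle was knocked over (angle between any of jar, bottle's own z axis and vertical above 0.6 rad).
It fails at once if a bystander was shoved more than 80 mm (distance of any of jar, bottle, screwdriver, benchblock, clampblock, tin from where it was at the start of the episode above 0.08 m).
Of mould0, mould1, mould2, mould3 only 2 to 4 are there at a start; the rules pass over those that are not, and their reading is None.
At some moment in a run one of mould0, mould1, mould2, mould3 may be knocked a few centimetres aside while the robot is not near it.
Once in a run the grip may slacken for a moment while it holds something.
It also fails if it takes over 210 s, if anything falls off the work surface, if the arm or the gripper's body presses on something with over 40 N, if the wrist force passes 120 N, or if a joint passes its speed limit or range.

## Robot

A 6-joint arm with a two-finger parallel gripper is mounted at the origin on the work surface. World frame = base frame: x ahead of the robot, y to its left, z up, the work surface at z = 0. Lengths are in m, angles in degrees, forces in N, time in s.
With the tool pointing down it reaches from about 0.25 to 0.725 m from the base axis. Payload 9.7 kg.
Tool frame: the origin (TCP) lies at the very end of the fingers, on their centre line; the grasp point (between the pads) lies 19 mm behind it; z points along the fingers, y is the line along which they close (so a half turn about z gives the same grasp; the last joint's range is limited). The gripper opens to 85 mm and grips with 20 to 120 N. Pads are 22 mm wide; open, the fingers measure 114 mm over their backs; the gripper's body (76 mm by 85 mm) begins 54 mm behind the grasp point. The pads swing forward as they close: fully open they stand 13 mm farther back than shut.
Start: joints at [-68.354, 4.979, 10.078, 95.1, 0, 90], TCP at [0.203, -0.511, 0.231] pointing down, gripper open.
Joint ranges: [-179.16, 179.16], [-48.56, 103.87], [-65.8, 70.77], [-126.05, 130.52], [-82.76, 87.17], [-180, 180]. Speed limits (degrees/s): [127.2, 127.2, 147.25, 180, 180, 180].

## Interface

Orientations are given as [roll, pitch, yaw] about the fixed x, y, z axes, in that order (R = Rz(yaw) Ry(pitch) Rx(roll)).
In Python, from workcell import bot, viewer, finder gives the robot as it stands. The module is installed in compiled form; this text tells all that it offers.
- The arm moves only by the shell command python3 -m inch 'ROWS' [FORCE]. ROWS is JSON, a list that holds one entry, the list of rows, each a list of 7 numbers: the opening in per cent of the stroke, from 0 (shut) to 100 (fully open), then the shift along the tool's x, y, z in mm, then the turn, a rotation vector about the tool's x, y, z in degrees. In form: [[[grip, tx, ty, tz, ax, ay, az], ...]]. A call has 1 to 8 rows; each row shifts and turns the commanded pose from where the row before left it, along the tool's axes as they then stand; what a row does not reach is not made up. A row lasts 1/8 s, in which the tool goes at most 62.5 mm and 10.7 degrees, less where a joint would pass 70% of its speed; a pose out of reach is approached as far as the arm can. A call with a gripper value outside its range is refused whole. The fingers move at their own pace and stop on an object; FORCE is the grip in N (left out, the last holds). Time passes only in rows, so rows that do not move let the fingers close. It gives the time, the measured TCP pose, the force, the opening and the grip force at its end, in the units of the state.
- bot.get_obs(): the state, without advancing time (a new reading comes with each control period).
- viewer.camera(name): name is "scene" or "top"; returns a dict with "pixels" (480x640x3 uint8, red, green, blue), "vfov" (degrees; the focal length in pixels is half the picture's height over the tangent of half this angle, whatever the lens; pixels are square), "cx", "cy" (the principal point, pixels), "R" (3x3) and "t" (3): a world point X has camera coordinates R X + t. Camera axes: x right, y down, z forward; pixel columns grow to the right and rows downward; lengths in m; the calibration is good to about 2 mm. A picture is of the moment at which its call begins. There is no depth.
- bot.job_done(): hands the job in; it is judged then, once.
Trained networks look in the newest picture that a camera, given by its name, has taken for a name from the list of things; names that differ only in an ending like _2 or _b are one class to them, and where a whole thing is asked for, a point or a joint stands for the part that bears it (a point fixed in the world has none). Each returns a list of dicts, best first, with "conf" (0 to 1); they miss things now and then, are a little off and sometimes report something else, mostly with a low value. They report only what shows in the picture. A call takes as long as a camera call.
- finder.outline_of(camera, thing): "pixels" (480x640 bool, what is visible of it) and "extent" ([centre column, centre row, width, height] in pixels, round what is visible of it).
- finder.mark_of(camera, thing): "position" ([column, row] in pixels: a listed point, or the origin of a listed thing).
The state is a dict: "time": time; "q": joint angles; "qd": joint speeds; "joint_efforts": joint torques, N m; "ee_pos": TCP position; "tcp_rot": TCP orientation; "wrist_force": force on the tool from outside, world axes, zero at the start; "torque": the same for the moment, N m; "opening": finger opening in m; "grasp_force": force on a finger pad.
Only numpy, scipy, OpenCV 4.12 (cv2) and the standard library are available. Lean on these libraries where they do the work, as an engineer would, in place of code of your own. Each camera call takes 0.05 s, during which the arm holds its last target. There are 200 camera calls.

## Working session

There is one attempt and no reset: what is moved stays moved. The work goes in short steps, Python scripts to look and compute and a shell command to move; the robot and the scene stay as the last step left them, time stands still between calls to the robot, and variables do not carry over. Pictures are saved under pics/ and viewed, at most 14 in all, crops included, and the job is handed in when it is done.

```bash
mkdir -p pics; cat > h.py <<'E'
import numpy as np, cv2
from workcell import bot, viewer, finder
from scipy.spatial.transform import Rotation as Ro
C={}
def shot(n,save=None):
    C[n]=viewer.camera(n)
    if save: cv2.imwrite('pics/'+save,C[n]['pixels'][:,:,::-1])
    return C[n]
def ray(n,p):
    c=C[n]; f=240/np.tan(np.radians(c['vfov'])/2); R=np.array(c['R']);t=np.array(c['t'])
    d=R.T@np.array([(p[0]-c['cx'])/f,(p[1]-c['cy'])/f,1]); return -R.T@t,d/np.linalg.norm(d)
def atz(n,p,z):
    o,d=ray(n,p); return o+d*(z-o[2])/d[2]
def tri(p1,p2,a='scene',b='top'):
    A=np.zeros((3,3));B=np.zeros(3)
    rs=[ray(a,p1),ray(b,p2)]
    for o,d in rs:
        M=np.eye(3)-np.outer(d,d);A+=M;B+=M@o
    X=np.linalg.solve(A,B); return X,max(np.linalg.norm(np.cross(X-o,d)) for o,d in rs)
def proj(n,X):
    c=C[n]; f=240/np.tan(np.radians(c['vfov'])/2); v=np.array(c['R'])@X+c['t']; return c['cx']+f*v[0]/v[2],c['cy']+f*v[1]/v[2]
E
python3 - <<'E'
from h import *
np.set_printoptions(precision=3,suppress=True)
for n in('scene','top'):
    c=shot(n,n+'0.png'); print(n,c['vfov'],np.array(c['R']).T@-np.array(c['t']))
    for th in 'well tray_floor valve_grip bolt_knob keeper file file_grip board_top mould0 jar bottle screwdriver benchblock clampblock tin'.split():
        print(th,[(round(d['conf'],2),np.round(d['position']).tolist()) for d in finder.mark_of(n,th)][:6])
print(bot.get_obs())
E
```

```text
scene 44.20553070097277 [1.201 0.967 0.798]
well [(0.63, [276.0, 273.0]), (0.25, [174.0, 239.0])]
tray_floor [(0.58, [274.0, 233.0])]
valve_grip [(0.64, [334.0, 257.0]), (0.29, [254.0, 203.0]), (0.28, [337.0, 218.0])]
bolt_knob [(0.63, [256.0, 202.0]), (0.47, [314.0, 215.0])]
keeper [(0.61, [338.0, 220.0]), (0.2, [411.0, 374.0])]
file [(0.74, [272.0, 232.0])]
file_grip [(0.88, [270.0, 223.0]), (0.26, [208.0, 226.0])]
board_top [(0.58, [256.0, 204.0]), (0.39, [302.0, 372.0])]
mould0 [(0.77, [409.0, 374.0]), (0.75, [413.0, 312.0]), (0.69, [469.0, 347.0]), (0.58, [365.0, 345.0]), (0.18, [315.0, 214.0])]
jar [(0.89, [304.0, 373.0])]
bottle [(0.77, [206.0, 226.0])]
screwdriver [(0.63, [378.0, 278.0]), (0.56, [469.0, 346.0])]
benchblock [(0.45, [325.0, 231.0]), (0.36, [382.0, 278.0])]
clampblock [(0.59, [174.0, 239.0]), (0.37, [315.0, 216.0]), (0.16, [338.0, 220.0])]
tin [(0.63, [273.0, 341.0])]
top 46.993315502917774 [0.333 0.014 1.344]
well [(0.64, [344.0, 231.0]), (0.32, [350.0, 220.0])]
tray_floor [(0.74, [162.0, 240.0]), (0.57, [349.0, 220.0])]
valve_grip [(0.85, [266.0, 235.0]), (0.4
[... 321 characters left out ...]
.57, [210.0, 176.0])]
bottle [(0.92, [461.0, 219.0])]
screwdriver [(0.73, [272.0, 308.0])]
benchblock [(0.69, [384.0, 329.0]), (0.52, [345.0, 221.0])]
clampblock [(0.78, [460.0, 179.0])]
tin [(0.62, [265.0, 182.0]), (0.23, [369.0, 229.0])]
{'time': 1.6, 'q': array([-68.352,   4.98 ,  10.077,  95.1  ,   0.   ,  90.   ]), 'qd': array([-0.026,  0.003, -0.121,  0.02 , -0.002,  0.044]), 'joint_efforts': array([  0.   , -52.009,  46.486,   0.002,  -0.   ,   0.   ]), 'ee_pos': array([ 0.203, -0.511,  0.231]), 'tcp_rot': array([-179.998,   -0.   ,   21.648]), 'wrist_force': array([-0.224, -0.453,  0.269]), 'torque': array([ 0.016, -0.015, -0.01 ]), 'grasp_force': 0.0, 'opening': 0.08492426947718056}
```

View pics/scene0.png

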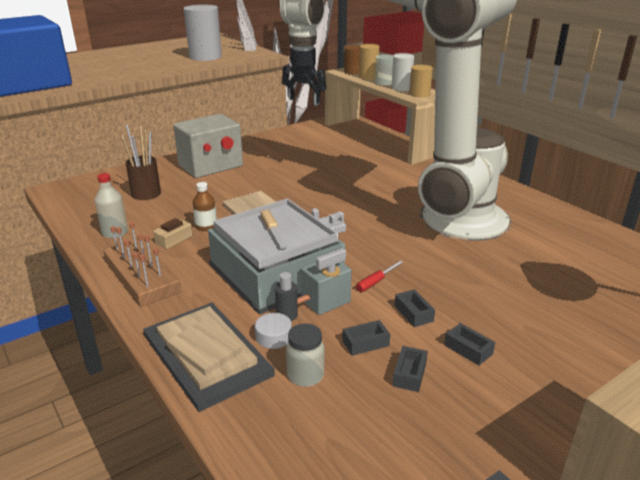

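View pics/top0.png

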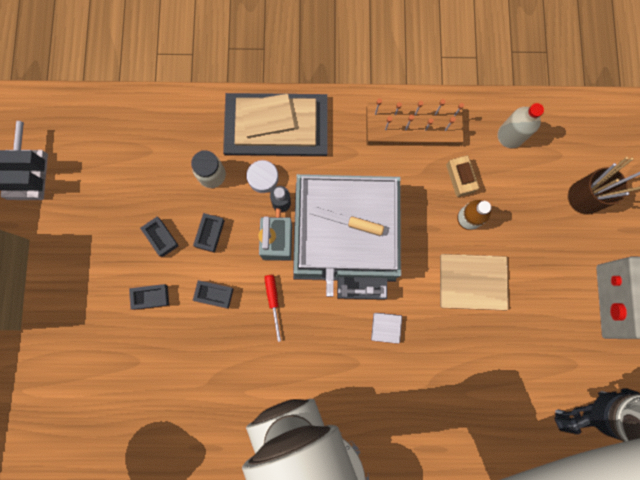

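```bash
cat > m.py <<'E'
from h import *
np.set_printoptions(precision=3,suppress=True)
for n in('scene','top'): shot(n)
P=dict(well=((276,273),(344,231)),tray=((274,233),(349,220)),valve=((334,257),(266,235)),knob=((314,215),(370,290)),keeper=((338,220),(329,286)),file=((272,232),(345,221)),grip=((270,223),(369,227)),board=((256,204),(474,281)),jar=((304,373),(210,176)),tin=((273,341),(265,182)),bottle=((206,226),(461,219)),
m_a=((409,374),(163,242)),m_b=((365,345),(211,234)),m_c=((413,312),(213,295)),m_d=((469,347),(152,299)),scr=((378,278),(272,308)))
for k,(a,b) in P.items():
    X,e=tri(a,b); print(k,X,round(e,4))
def rect(mask):
    (c,(w,h),a)=cv2.minAreaRect(cv2.findNonZero(mask.astype(np.uint8))); return c,(w,h),a
def worldrect(n,mask,z):
    p=cv2.boxPoints(cv2.minAreaRect(cv2.findNonZero(mask.astype(np.uint8))))
    W=np.array([atz(n,q,z)[:2] for q in p]); e=[W[1]-W[0],W[2]-W[1]]
    l=max(e,key=np.linalg.norm); return W.mean(0),sorted(np.linalg.norm(e,axis=1)),np.degrees(np.arctan2(l[1],l[0]))
for th,z in(('mould0',.032),('file',.125),('valve_grip',.13),('board_top',.016),('tray_floor',.126),('well',.1)):
    for d in finder.outline_of('top',th):
        if d['conf']>.3: print(th,round(d['conf'],2),np.round(d['extent']),*worldrect('top',d['pixels'],z))
E
python3 m.py
```

```text
well [ 0.587 -0.074 -0.003] 0.0004
tray [ 0.589 -0.076  0.11 ] 0.0031
valve [0.552 0.11  0.124] 0.0017
knob [ 0.435 -0.128  0.087] 0.0002
keeper [ 0.437 -0.03   0.117] 0.004
file [ 0.591 -0.071  0.114] 0.003
grip [ 0.573 -0.122  0.111] 0.0035
board [ 0.462 -0.385  0.021] 0.0018
jar [0.727 0.261 0.   ] 0.0038
tin [ 0.717  0.125 -0.018] 0.0018
bottle [ 0.624 -0.368  0.006] 0.0055
m_a [ 0.558  0.372 -0.009] 0.0024
m_b [ 0.577  0.256 -0.007] 0.0004
m_c [0.427 0.242 0.003] 0.0017
m_d [0.415 0.391 0.001] 0.0004
scr [0.4   0.097 0.002] 0.005
mould0 0.84 [148. 298.  43.  28.] [0.42  0.389] [np.float64(0.05506433546788654), np.float64(0.09580617474396257)] -81.8235660775663
mould0 0.77 [211. 235.  31.  36.] [0.574 0.255] [np.float64(0.056949482911800686), np.float64(0.08828010766867085)] -14.234713217253177
mould0 0.68 [158. 238.  40.  44.] [0.562 0.373] [np.float64(0.05328309321805143), np.float64(0.09243589527872537)] -144.58294550027472
mould0 0.6 [213. 296.  43.  27.] [0.427 0.24 ] [np.float64(0.05265102150211861), np.float64(0.08924585726982975)] -101.5483285784075
mould0 0.58 [461. 177.
[... 362 characters left out ...]
104.85334911520016
valve_grip 0.82 [267. 233.  14.  33.] [0.556 0.107] [np.float64(0.035882936902850666), np.float64(0.07268403562036595)] -178.8623185550785
tray_floor 0.67 [348. 237.  97. 127.] [ 0.553 -0.074] [np.float64(0.2217905836088583), np.float64(0.271416850057965)] 178.97693037975858
tray_floor 0.65 [271. 308.  17.  66.] [0.393 0.091] [np.float64(0.024613011018811692), np.float64(0.14153010162123286)] -172.54688484720475
well 0.66 [331. 237. 141. 126.] [ 0.557 -0.036] [np.float64(0.2888192879430696), np.float64(0.3315953924154193)] -89.36893295185887
well 0.51 [474. 215.  38.  28.] [ 0.611 -0.367] [np.float64(0.05879910179490073), np.float64(0.08514526246885899)] -56.00053134196177
```

The scene shows four moulds on the left. In the top view they are at about (150,297), (160,237), (210,233) and (213,294). The file is in the tray at (346,220), the board at (474,282), the valve at (266,235) and the bolt at (370,290). The network's points agree with the picture. The file comes first.

```bash
cat > g.py <<'E'
# usage: g.py x y z yaw : remaining shift in present tool axes (mm) and turn about tool z
import sys; from h import *
o=bot.get_obs(); R=Ro.from_euler('xyz',o['tcp_rot'],degrees=True).as_matrix()
X=list(map(float,sys.argv[1:5])); y=o['tcp_rot'][2]
print('pos',np.round(o['ee_pos'],4),'rot',np.round(o['tcp_rot'],1),'q',np.round(o['q'],1),'t',o['time'],'open',round(o['opening'],4),'F',np.round(o['wrist_force'],1))
print('shift',np.round(R.T@(np.array(X[:3])-o['ee_pos'])*1000,1),'az',round(y-X[3],1), 'shift after turn',np.round((Ro.from_euler('xyz',[180,0,X[3]],degrees=True).as_matrix()).T@(np.array(X[:3])-o['ee_pos'])*1000,1))
E
python3 -m inch '[[[60,49,-23,4,0,0,0],[60,49,-23,4,0,0,0],[60,49,-23,4,0,0,0],[60,49,-23,4,0,0,0],[60,49,-23,4,0,0,0],[60,49,-23,4,0,0,0],[60,49,-23,4,0,0,0],[60,49,-23,4,0,0,0]]]' 40
python3 -m inch '[[[60,49,-23,4,0,0,0],[60,49,-23,4,0,0,0],[60,0,0,0,0,0,-10.6],[60,0,0,0,0,0,-10.6],[60,0,0,0,0,0,-10.6],[60,0,0,0,0,0,-10.6],[60,0,0,0,0,0,-10.6],[60,0,0,0,0,0,0]]]'
python3 g.py 0.575 -0.117 0.114 75
```

```text
time: 3.0
ee_pos: [0.5005, -0.1941, 0.1993]
tcp_rot: [180.0, -0.0, 21.7]
wrist_force: [0.4, -0.3, 0.5]
opening: 0.0513
grasp_force: 0.0
time: 4.0
ee_pos: [0.5735, -0.1167, 0.1912]
tcp_rot: [-180.0, 0.0, 74.6]
wrist_force: [-0.5, -0.3, -0.4]
opening: 0.0513
grasp_force: 0.0
pos [ 0.5735 -0.1167  0.1912] rot [-180.     0.    74.6] q [-11.5   9.2  10.3  91.1  -0.   93.9] t 4.0 open 0.0513 F [-0.5 -0.3 -0.4]
shift [ 0.1  1.6 77.2] az -0.4 shift after turn [ 0.1  1.6 77.2]
```

```bash
python3 -m inch '[[[60,0,1,40,0,0,0],[60,0,0,20,0,0,0],[60,0,0,10,0,0,0],[60,0,0,6,0,0,0],[0,0,0,0,0,0,0],[0,0,0,0,0,0,0],[0,0,0,0,0,0,0],[0,0,0,0,0,0,0]]]' 40
python3 -m inch '[[[0,0,0,0,0,0,0],[0,0,0,-20,0,0,0],[0,0,0,-60,0,0,0],[0,0,0,0,0,0,0]]]'
python3 - <<'E'
from h import *
shot('scene'); im=C['scene']['pixels'][100:340,140:400]
cv2.imwrite('pics/a.png',cv2.resize(im,None,fx=3,fy=2.5)[:,:,::-1])
E
python3 g.py 0.46 -0.41 0.2 90
```

```text
time: 5.0
ee_pos: [0.5749, -0.117, 0.1161]
tcp_rot: [179.9, -0.0, 74.6]
wrist_force: [0.6, -0.2, 4.3]
opening: 0.023
grasp_force: 42.8
time: 5.5
ee_pos: [0.5759, -0.1172, 0.1997]
tcp_rot: [179.6, -0.0, 74.6]
wrist_force: [0.4, -0.0, -1.6]
opening: 0.0229
grasp_force: 42.3
pos [ 0.5752 -0.1171  0.197 ] rot [179.8  -0.   74.6] q [-11.5   9.3  11.1  91.6  -0.   93.8] t 5.55 open 0.0232 F [-0.1  1.5 -1.6]
shift [-312.9  -33.5   -3.2] az -15.4 shift after turn [-292.9 -115.2   -3. ]
```

View pics/a.png

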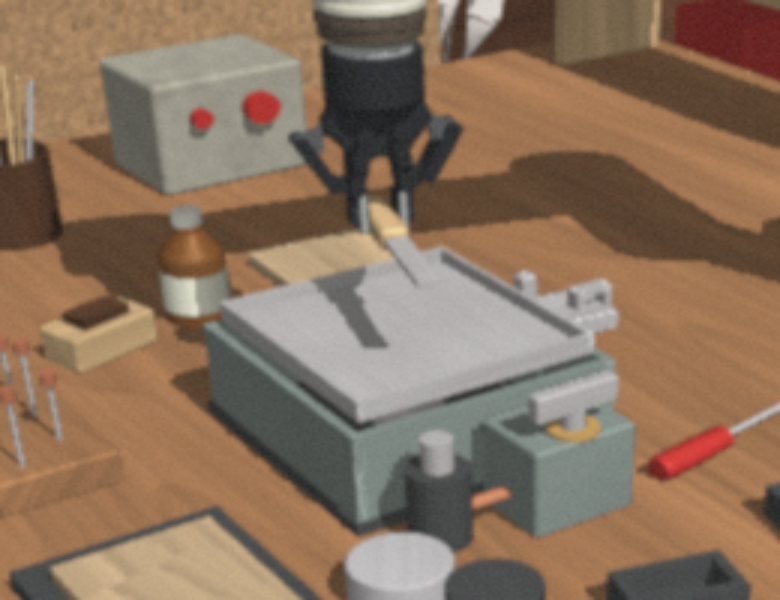

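The file is held by its handle above the tray (about (385,215) in the crop), and the tray stays up. I'll carry it to the board.

```bash
python3 -m inch '[[[0,-20,-3,0,0,0,0],[0,-46,-5,0,0,0,0],[0,-52,-5,0,0,0,0],[0,-52,-5,0,0,0,0],[0,-52,-5,0,0,0,0],[0,-52,-5,0,0,0,0],[0,-39,-5,0,0,0,-7.7],[0,0,0,0,0,0,-7.7]]]'
python3 -m inch '[[[0,0,0,30,0,0,0],[0,0,0,50,0,0,0],[0,0,0,30,0,0,0],[0,0,0,10,0,0,0],[0,0,0,0,0,0,0]]]'
python3 g.py 0.46 -0.41 0.02 90
```

```text
time: 6.55
ee_pos: [0.4569, -0.4128, 0.1929]
tcp_rot: [-179.8, -0.1, 90.1]
wrist_force: [-0.3, 0.1, -0.9]
opening: 0.0231
grasp_force: 42.2
time: 7.18
ee_pos: [0.459, -0.4101, 0.0747]
tcp_rot: [-179.9, -0.1, 90.0]
wrist_force: [0.3, 0.4, 0.5]
opening: 0.0229
grasp_force: 42.2
pos [ 0.459  -0.4101  0.0747] rot [-1.799e+02 -1.000e-01  9.000e+01] q [-41.8  13.8   2.7  79.   -0.   48.2] t 7.175 open 0.0229 F [0.3 0.4 0.5]
shift [ 0.1  1.1 54.7] az 0.0 shift after turn [ 0.1  1.  54.7]
```

```bash
python3 -m inch '[[[0,0,1,30,0,0,0],[0,0,0,15,0,0,0],[0,0,0,6,0,0,0],[0,0,0,3,0,0,0],[0,0,0,0,0,0,0]]]'
python3 g.py 0.46 -0.41 0.02 90
```

```text
time: 7.8
ee_pos: [0.461, -0.4103, 0.0219]
tcp_rot: [180.0, 0.0, 90.0]
wrist_force: [0.2, 0.4, -1.2]
opening: 0.0229
grasp_force: 42.2
pos [ 0.461  -0.4103  0.0219] rot [180.   0.  90.] q [-41.7  15.1  -1.6  73.3  -0.   48.3] t 7.8 open 0.0229 F [ 0.2  0.4 -1.2]
shift [ 0.3 -1.   1.9] az 0.0 shift after turn [ 0.3 -1.   1.9]
```

```bash
python3 -m inch '[[[0,0,0,2,0,0,0],[25,0,0,0,0,0,0],[50,0,0,0,0,0,0],[50,0,0,0,0,0,0],[50,0,0,-40,0,0,0],[50,0,0,-60,0,0,0],[50,0,0,-60,0,0,0],[60,0,0,-20,0,0,0]]]'
python3 -m inch '[[[80,59,0,0,0,0,0],[80,59,0,0,0,0,0],[80,59,0,0,0,0,0],[80,59,0,0,0,0,0],[80,59,0,0,0,0,0],[80,59,0,0,0,0,0],[80,59,0,0,0,0,0],[80,59,0,0,0,0,0]]]'
python3 -m inch '[[[80,59,0,0,0,0,0],[80,59,0,0,0,0,0],[80,59,0,0,0,0,0],[80,0,0,0,0,0,10],[80,0,0,0,0,0,1.5],[80,0,0,0,0,0,0]]]' 60
python3 g.py 0.427 0.241 0.1 78.5
python3 - <<'E'
from h import *
from m import worldrect
c=shot('top');
for d in finder.outline_of('top','mould0'):
    if d['conf']>.3: print(*worldrect('top',d['pixels'],.032),d['extent'])
d=finder.mark_of('top','file_grip'); print([(x['conf'],atz('top',x['position'],.027)) for x in d])
im=c['pixels'][200:320,420:540]
cv2.imwrite('pics/b.png',cv2.resize(im,None,fx=3,fy=3)[:,:,::-1])
E
```

```text
time: 8.8
ee_pos: [0.4615, -0.4107, 0.2038]
tcp_rot: [179.8, 0.2, 90.0]
wrist_force: [0.1, -0.0, -0.4]
opening: 0.0514
grasp_force: 0.0
time: 9.8
ee_pos: [0.46, 0.0638, 0.1994]
tcp_rot: [180.0, -0.0, 90.0]
wrist_force: [1.6, 0.2, 0.4]
opening: 0.0683
grasp_force: 0.0
time: 10.55
ee_pos: [0.4603, 0.2385, 0.1993]
tcp_rot: [180.0, -0.0, 78.7]
wrist_force: [0.3, -0.2, 0.7]
opening: 0.0683
grasp_force: 0.0
pos [0.4603 0.2385 0.1993] rot [180.   -0.   78.7] q [ 2.740e+01  1.000e-01  1.500e+00  9.140e+01 -0.000e+00  1.287e+02] t 10.55 open 0.0683 F [ 0.3 -0.2  0.7]
shift [ -4.1 -33.2  99.3] az 0.2 shift after turn [ -4.2 -33.2  99.3]
well [ 0.587 -0.074 -0.003] 0.0004
tray [ 0.589 -0.076  0.11 ] 0.0031
valve [0.552 0.11  0.124] 0.0017
knob [ 0.435 -0.128  0.087] 0.0002
keeper [ 0.437 -0.03   0.117] 0.004
file [ 0.591 -0.071  0.114] 0.003
grip [ 0.573 -0.122  0.111] 0.0035
board [ 0.462 -0.385  0.021] 0.0018
jar [0.727 0.261 0.   ] 0.0038
tin [ 0.717  0.125 -0.018] 0.0018
bottle [ 0.624 -0.368  0.006] 0.0055
m_a [ 0.558  0.372 -0.009] 0.0024
m_b [ 0.577  0.256 -0.007] 0.0004
m_c [0.427 0.242
[... 791 characters left out ...]
.] [ 0.553 -0.074] [np.float64(0.2217905855196112), np.float64(0.2707902802800132)] 0.7098665716409259
well 0.88 [331. 237. 137. 128.] [ 0.557 -0.036] [np.float64(0.2888109088417441), np.float64(0.3269250157623996)] -89.36893295185881
[0.575 0.253] [np.float64(0.060745708511861354), np.float64(0.08722363284396212)] -13.248393225115944 [211.6, 233.8, 30.6, 33.8]
[0.423 0.229] [np.float64(0.04947755312592228), np.float64(0.06996614119478464)] -103.46643721895529 [219.6, 294.9, 28.2, 27.1]
[0.575 0.117] [np.float64(0.039039824698717245), np.float64(0.0721266905053293)] -158.2207336177146 [268.8, 232.7, 16.8, 33.8]
[(0.98, array([ 0.458, -0.403,  0.027])), (0.5, array([ 0.722, -0.361,  0.027]))]
```

View pics/b.png

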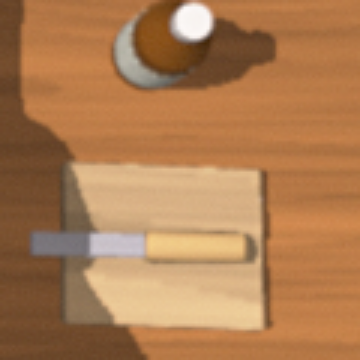

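The file lies on the board (the handle is at about (195,247) in the crop). Next is the first mould, at (0.427, 0.241).

```bash
sed -i 's/^for n in.*shot(n)$/if __name__!="__main__": sys_exit=1/; ' m.py; python3 - <<'E'
s=open('m.py').read(); i=s.index('def worldrect'); j=s.index("for th,z in")
open('m.py','w').write('from h import *\n'+s[i:j]+'''
def moulds():
    shot('top'); r=[]
    for d in finder.outline_of('top','mould0'):
        if d['conf']>.3:
            c,s,a=worldrect('top',d['pixels'],.032); print('mould',np.round(c,3),np.round(s,3),round(a%180,1),round(d['conf'],2))
''')
E
python3 -m inch '[[[80,-4,-33,20,0,0,0],[80,0,0,50,0,0,0],[80,0,0,50,0,0,0],[80,0,0,40,0,0,0],[80,0,0,20,0,0,0],[80,0,0,11,0,0,0],[80,0,0,0,0,0,0]]]'
python3 g.py 0.427 0.241 0.006 78.5
```

```text
time: 11.98
ee_pos: [0.4269, 0.2415, 0.0081]
tcp_rot: [-180.0, 0.0, 78.6]
wrist_force: [-0.7, 0.5, 0.4]
opening: 0.0683
grasp_force: 0.0
pos [0.4269 0.2415 0.0081] rot [-180.     0.    78.6] q [ 29.5  -1.3 -21.2  70.1  -0.  130.9] t 11.975 open 0.0683 F [-0.7  0.5  0.4]
shift [-0.5  0.2  2.1] az 0.1 shift after turn [-0.5  0.2  2.1]
```

```bash
python3 -m inch '[[[0,0,0,1,0,0,0],[0,0,0,0,0,0,0],[0,0,0,0,0,0,0],[0,0,0,0,0,0,0],[0,0,0,-20,0,0,0],[0,0,0,-60,0,0,0],[0,0,0,-60,0,0,0],[0,0,0,-50,0,0,-11.3]]]' 70
python3 g.py 0.545 -0.023 0.19 90
```

```text
time: 12.98
ee_pos: [0.4271, 0.2416, 0.1999]
tcp_rot: [179.9, -0.0, 89.5]
wrist_force: [1.3, -1.0, -2.9]
opening: 0.0485
grasp_force: 73.8
pos [0.4271 0.2416 0.1999] rot [179.9  -0.   89.5] q [ 29.5  -3.8  -2.2  91.4   0.  120. ] t 12.975 open 0.0485 F [ 1.3 -1.  -2.9]
shift [-263.5  120.3    9.8] az -0.5 shift after turn [-264.6  117.9    9.9]
```

```bash
python3 -m inch '[[[0,-24,10,0,0,0,0],[0,-48,22,0,0,0,0],[0,-48,22,0,0,0,0],[0,-48,22,0,0,0,0],[0,-48,22,0,0,0,0],[0,-48,21,0,0,0,0],[0,0,0,30,0,0,0],[0,0,0,0,0,0,0]]]'
python3 g.py 0.545 -0.023 0.12 90
```

```text
time: 13.98
ee_pos: [0.5416, -0.0243, 0.1651]
tcp_rot: [-179.7, -0.0, 89.2]
wrist_force: [0.2, -0.6, -2.0]
opening: 0.0487
grasp_force: 73.6
pos [ 0.5416 -0.0243  0.1651] rot [-179.7   -0.    89.2] q [-2.6  3.3  1.  87.9  0.  88.2] t 13.975 open 0.0487 F [ 0.2 -0.6 -2. ]
shift [ 1.4  3.5 45.1] az -0.8 shift after turn [ 1.3  3.4 45.1]
```

```bash
python3 -m inch '[[[0,1,3,28,0,0,-0.7],[0,0,0,12,0,0,0],[0,0,0,5,0,0,0],[0,0,0,2,0,0,0],[0,0,0,0,0,0,0]]]'; python3 g.py 0.545 -0.023 0.118 90
```

```text
time: 14.6
ee_pos: [0.5461, -0.0228, 0.121]
tcp_rot: [179.9, 0.0, 90.0]
wrist_force: [-0.8, -0.6, -2.4]
opening: 0.0487
grasp_force: 73.9
pos [ 0.5461 -0.0228  0.121 ] rot [179.9   0.   90. ] q [-2.4  3.7 -3.5 82.8 -0.  87.6] t 14.6 open 0.0487 F [-0.8 -0.6 -2.4]
shift [-0.2 -1.1  3. ] az -0.0 shift after turn [-0.2 -1.1  3. ]
```

```bash
python3 -m inch '[[[0,0,0,2,0,0,0],[0,0,0,0.5,0,0,0],[0,0,0,0,0,0,0],[68,0,0,0,0,0,0],[68,0,0,0,0,0,0],[68,0,0,-30,0,0,0],[68,0,0,-50,0,0,0],[68,20,0,0,0,0,-10]]]'
python3 -m inch '[[[80,51,9,0,0,0,0],[80,51,0,0,0,0,-10],[80,51,-8,0,0,0,-10],[80,49,-17,0,0,0,-10],[80,45,-24,0,0,0,-10],[80,0,0,0,0,0,-10],[80,0,0,0,0,0,-10],[80,0,0,0,0,0,-6]]]'
python3 g.py 0.575 0.254 0.006 166
python3 - <<'E'
from m import *
moulds(); shot('scene')
im=C['scene']['pixels'][180:420,200:520]
cv2.imwrite('pics/c.png',cv2.resize(im,None,fx=2.5,fy=2.5)[:,:,::-1])
E
```

```text
time: 15.6
ee_pos: [0.5474, -0.0035, 0.2019]
tcp_rot: [179.7, 0.1, 100.1]
wrist_force: [0.4, 1.5, -0.7]
opening: 0.0582
grasp_force: 0.0
time: 16.6
ee_pos: [0.4254, 0.1975, 0.1979]
tcp_rot: [180.0, 0.0, 166.3]
wrist_force: [-0.1, 0.2, -0.2]
opening: 0.0686
grasp_force: 0.0
pos [0.4254 0.1975 0.1979] rot [180.    0.  166.3] q [24.9 -6.7 -5.1 91.5 -0.  38.6] t 16.6 open 0.0686 F [-0.1  0.2 -0.2]
shift [-131.8   90.4  191.9] az 0.3 shift after turn [-131.5   91.   191.9]
mould [ 0.564 -0.026] [0.059 0.092] 90.6 0.87
mould [0.579 0.254] [0.057 0.078] 166.7 0.7
mould [0.595 0.396] [0.02  0.051] 113.3 0.46
```

View pics/c.png

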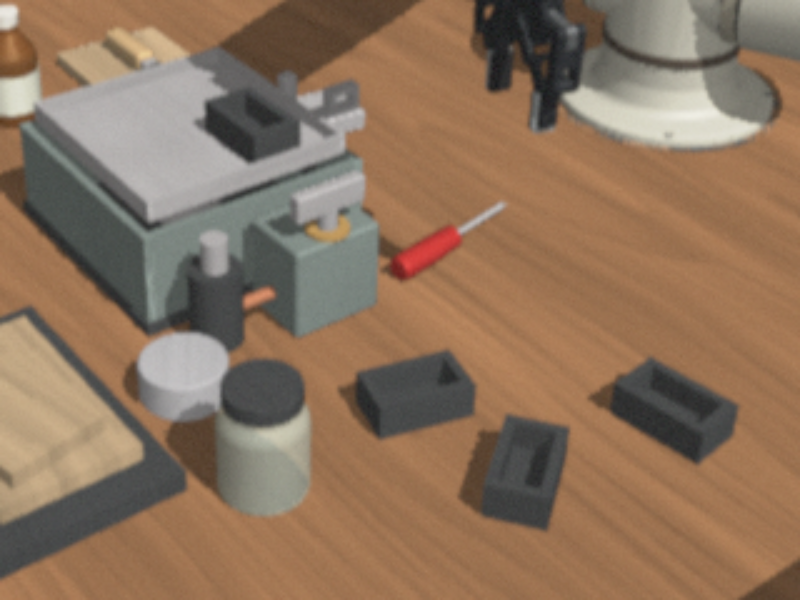

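The first mould sits flat in the tray (at about (252,122) in the crop). Three are left on the bench. I'll go to the one at (0.576, 0.254).

```bash
python3 -m inch '[[[80,-44,30,0,0,0,0],[80,-44,30,0,0,0,0],[80,-44,30,20,0,0,0],[80,0,0,50,0,0,0],[80,0,0,50,0,0,0],[80,0,0,40,0,0,0],[80,0,0,0,0,0,0]]]'
python3 g.py 0.576 0.254 0.006 166
```

```text
time: 17.62
ee_pos: [0.5734, 0.2517, 0.0343]
tcp_rot: [-179.8, -0.3, 165.9]
wrist_force: [0.2, -0.5, 0.5]
opening: 0.0685
grasp_force: 0.0
pos [0.5734 0.2517 0.0343] rot [-179.8   -0.3  165.9] q [23.7 16.4  1.4 75.4 -0.  37.8] t 17.625 open 0.0685 F [ 0.2 -0.5  0.5]
shift [-2.1  3.  28.3] az -0.1 shift after turn [-2.   2.9 28.3]
```

```bash
python3 -m inch '[[[80,-2,2,18,0,0,0],[80,0,0,9,0,0,0],[80,0,0,1,0,0,0],[0,0,0,0,0,0,0],[0,0,0,0,0,0,0],[0,0,0,0,0,0,0],[0,0,0,0,0,0,0],[0,0,0,0,0,0,0]]]' 70
python3 -m inch '[[[0,0,0,-20,0,0,0],[0,0,0,-60,0,0,0],[0,0,0,-60,0,0,10],[0,0,0,-50,0,0,10],[0,0,0,0,0,0,10],[0,0,0,0,0,0,10],[0,0,0,0,0,0,10],[0,0,0,0,0,0,10]]]'
python3 -m inch '[[[0,0,0,0,0,0,10],[0,0,0,0,0,0,6],[0,0,0,0,0,0,0]]]'
python3 g.py 0.629 -0.023 0.2 90
```

```text
time: 18.62
ee_pos: [0.5784, 0.2545, 0.0111]
tcp_rot: [179.9, 0.1, 166.0]
wrist_force: [-0.2, 0.8, 6.5]
opening: 0.0487
grasp_force: 75.3
time: 19.62
ee_pos: [0.5775, 0.2539, 0.2006]
tcp_rot: [-180.0, 0.0, 105.7]
wrist_force: [-0.1, 0.0, -2.4]
opening: 0.0482
grasp_force: 74.3
time: 20.0
ee_pos: [0.5776, 0.254, 0.2005]
tcp_rot: [180.0, 0.0, 90.0]
wrist_force: [-0.8, -0.5, -3.4]
opening: 0.0483
grasp_force: 74.3
pos [0.5776 0.254  0.2005] rot [180.   0.  90.] q [ 23.7  15.9  19.2  93.3  -0.  113.7] t 20.0 open 0.0483 F [-0.8 -0.5 -3.4]
shift [-277.    51.2    0.5] az 0.0 shift after turn [-277.    51.4    0.5]
```

```bash
python3 -m inch '[[[0,-25,5,0,0,0,0],[0,-50,9,0,0,0,0],[0,-50,9,0,0,0,0],[0,-50,9,0,0,0,0],[0,-52,9,0,0,0,0],[0,-50,10,10,0,0,0],[0,0,0,30,0,0,0],[0,0,0,0,0,0,0]]]'
python3 g.py 0.629 -0.023 0.121 90
```

```text
time: 21.0
ee_pos: [0.6275, -0.0234, 0.1578]
tcp_rot: [-179.8, -0.0, 90.1]
wrist_force: [-1.3, 0.6, -3.1]
opening: 0.0486
grasp_force: 74.1
pos [ 0.6275 -0.0234  0.1578] rot [-179.8   -0.    90.1] q [-2.1 15.2 13.6 88.7  0.  87.8] t 21.0 open 0.0486 F [-1.3  0.6 -3.1]
shift [ 0.4  1.7 36.8] az 0.1 shift after turn [ 0.4  1.5 36.8]
```

```bash
python3 -m inch '[[[0,0,2,20,0,0,0],[0,0,0,9,0,0,0],[0,0,0,4,0,0,0],[0,0,0,2,0,0,0],[0,0,0,0,0,0,0]]]'; python3 g.py 0.629 -0.023 0.119 90
```

```text
time: 21.62
ee_pos: [0.6309, -0.0228, 0.1253]
tcp_rot: [180.0, -0.0, 90.0]
wrist_force: [-1.0, -0.1, -3.5]
opening: 0.0487
grasp_force: 74.3
pos [ 0.6309 -0.0228  0.1253] rot [180.  -0.  90.] q [-2.1 15.3 10.2 84.8  0.  87.9] t 21.625 open 0.0487 F [-1.  -0.1 -3.5]
shift [-0.2 -1.9  6.3] az 0.0 shift after turn [-0.2 -1.9  6.3]
```

```bash
python3 -m inch '[[[0,0,-1,2,0,0,0],[0,0,0,2,0,0,0],[0,0,0,1,0,0,0],[0,0,0,0,0,0,0]]]'
python3 -m inch '[[[68,0,0,0,0,0,0],[68,0,0,0,0,0,0],[68,0,0,-30,0,0,0],[68,0,0,-50,0,0,0],[68,0,0,0,0,0,0]]]'
python3 -m inch '[[[80,56,-10,0,0,0,0],[80,56,-10,0,0,0,0],[80,56,-10,0,0,0,0],[80,56,-10,0,0,0,0],[80,56,-10,0,0,0,0],[80,56,-10,0,0,0,0],[80,60,-10,0,0,0,0],[80,0,0,0,0,0,10]]]'
python3 -m inch '[[[80,0,0,0,0,0,10.5],[80,0,0,0,0,0,10.5],[80,0,0,0,0,0,10.5],[80,0,0,0,0,0,10.5],[80,0,0,0,0,0,0]]]'
python3 - <<'E'
from m import *
moulds(); shot('scene'); print([(round(d['conf'],2),d['position']) for d in finder.mark_of('scene','mould0')])
for d in finder.mark_of('scene','mould0'): print(atz('scene',d['position'],0),atz('scene',d['position'],.112))
E
python3 g.py 0.560 0.373 0.006 38
```

```text
time: 22.12
ee_pos: [0.6299, -0.0229, 0.1221]
tcp_rot: [179.9, -0.0, 90.0]
wrist_force: [-4.9, 0.1, 10.3]
opening: 0.0487
grasp_force: 76.1
time: 22.75
ee_pos: [0.6312, -0.023, 0.2042]
tcp_rot: [179.6, 0.0, 90.0]
wrist_force: [0.3, -0.3, -0.6]
opening: 0.0581
grasp_force: 0.0
time: 23.75
ee_pos: [0.5582, 0.3771, 0.1977]
tcp_rot: [-179.9, 0.0, 80.1]
wrist_force: [0.5, -0.6, -0.5]
opening: 0.0683
grasp_force: 0.0
time: 24.38
ee_pos: [0.5597, 0.3731, 0.1989]
tcp_rot: [-180.0, 0.1, 38.1]
wrist_force: [-0.5, -0.7, 0.2]
opening: 0.0679
grasp_force: 0.0
mould [ 0.564 -0.026] [0.059 0.092] 90.6 0.83
mould [ 0.653 -0.024] [0.06  0.091] 90.6 0.71
mould [0.563 0.373] [0.053 0.092] 35.4 0.63
[(0.82, [469.2, 345.8]), (0.72, [301.0, 235.0]), (0.7, [271.0, 252.0]), (0.55, [411.5, 375.3])]
[4.10572797e-01 3.87802760e-01 1.11022302e-16] [0.5213723  0.46907655 0.112     ]
[ 0.43621521 -0.18768999  0.        ] [ 0.54341802 -0.02569547  0.112     ]
[ 0.54816962 -0.1600973   0.        ] [ 0.63966929 -0.00197303  0.112     ]
[5.65555068e-01 3.82464343e-01 1.11022302e-16] [0.65461619 0.46448692 0.112     ]
pos [0.5598 0.3731 0.1996] rot [-180.     0.    38.1] q [ 33.7  22.2  27.1  94.9   0.  175.6] t 24.625 open 0.0683 F [ 0.1  0.2 -0.3]
shift [1.000e-01 2.000e-01 1.936e+02] az 0.1 shift after turn [1.000e-01 2.000e-01 1.936e+02]
```

```bash
python3 -m inch '[[[80,1,0,50,0,0,0],[80,0,0,50,0,0,0],[80,0,0,50,0,0,0],[80,0,0,28,0,0,0],[80,0,0,10,0,0,0],[80,0,0,3,0,0,0],[80,0,0,0,0,0,0]]]'
python3 -m inch '[[[0,0,0,0,0,0,0],[0,0,0,0,0,0,0],[0,0,0,0,0,0,0],[0,0,0,0,0,0,0],[0,0,0,0,0,0,0]]]' 70
python3 -m inch '[[[0,0,0,-20,0,0,0],[0,0,0,-60,0,0,0],[0,0,0,-60,0,0,-10],[0,0,0,-52,0,0,-10],[0,0,0,0,0,0,-10],[0,0,0,0,0,0,-10],[0,0,0,0,0,0,-10],[0,0,0,0,0,0,0]]]'
python3 g.py 0.545 -0.127 0.2 90
```

```text
time: 25.5
ee_pos: [0.5613, 0.3742, 0.0102]
tcp_rot: [180.0, -0.1, 38.0]
wrist_force: [0.9, 0.6, 0.3]
opening: 0.0686
grasp_force: 0.0
time: 26.12
ee_pos: [0.5615, 0.3742, 0.0107]
tcp_rot: [180.0, -0.2, 38.0]
wrist_force: [-0.4, -1.2, 7.1]
opening: 0.0483
grasp_force: 73.6
time: 27.12
ee_pos: [0.5605, 0.3737, 0.2017]
tcp_rot: [180.0, -0.0, 87.9]
wrist_force: [-0.2, -0.3, -3.2]
opening: 0.0487
grasp_force: 73.4
pos [0.5605 0.3737 0.2017] rot [180.   -0.   87.9] q [ 33.7  22.4  27.5  95.1  -0.  125.8] t 27.125 open 0.0487 F [-0.2 -0.3 -3.2]
shift [-500.9    2.6    1.6] az -2.1 shift after turn [-500.7  -15.5    1.7]
```

```bash
python3 -m inch '[[[0,-26,0,0,0,0,0],[0,-52,0,0,0,0,0],[0,-55,0,0,0,0,0],[0,-55,0,0,0,0,0],[0,-55,0,0,0,0,0],[0,-55,0,0,0,0,0],[0,-55,0,0,0,0,0],[0,-55,0,0,0,0,0]]]'
python3 -m inch '[[[0,-55,0,0,0,0,-2],[0,-38,-15,20,0,0,0],[0,0,0,20,0,0,0],[0,0,0,0,0,0,0]]]'
python3 g.py 0.545 -0.127 0.121 90
```

```text
time: 28.12
ee_pos: [0.5459, -0.0357, 0.2016]
tcp_rot: [180.0, 0.0, 87.7]
wrist_force: [1.7, -0.1, -3.9]
opening: 0.0486
grasp_force: 73.3
time: 28.62
ee_pos: [0.5284, -0.1272, 0.16]
tcp_rot: [-179.9, -0.0, 89.7]
wrist_force: [-0.6, 1.1, -2.9]
opening: 0.0487
grasp_force: 73.2
pos [ 0.5284 -0.1272  0.16  ] rot [-179.9   -0.    89.7] q [-13.5   3.3   0.5  87.2   0.   76.7] t 28.625 open 0.0487 F [-0.6  1.1 -2.9]
shift [ 0.3 16.7 39. ] az -0.3 shift after turn [ 0.2 16.6 39. ]
```

```bash
python3 -m inch '[[[0,0,17,0,0,0,0],[0,0,0,20,0,0,0],[0,0,0,12,0,0,0],[0,0,0,4,0,0,0],[0,0,0,2,0,0,0],[0,0,0,1,0,0,0],[0,0,0,1,0,0,0]]]'; python3 g.py 0.545 -0.127 0.119 90
```

```text
time: 29.5
ee_pos: [0.5466, -0.127, 0.1219]
tcp_rot: [179.9, 0.0, 90.0]
wrist_force: [-3.1, 1.0, 6.7]
opening: 0.0488
grasp_force: 74.6
pos [ 0.5466 -0.127   0.1219] rot [179.9   0.   90. ] q [-13.1   5.6  -1.3  83.    0.   76.9] t 29.5 open 0.0488 F [-3.1  1.   6.7]
shift [-0.  -1.6  2.9] az -0.0 shift after turn [-0.  -1.6  2.9]
```

```bash
python3 -m inch '[[[68,0,0,0,0,0,0],[68,0,0,0,0,0,0],[68,0,0,-30,0,0,0],[68,0,0,-50,0,0,0],[68,26,-6,0,0,0,0],[80,52,-13,0,0,0,0],[80,52,-13,0,0,0,0],[80,52,-13,0,0,0,0]]]'
python3 -m inch '[[[80,52,-13,0,0,0,0],[80,52,-13,0,0,0,0],[80,52,-13,0,0,0,0],[80,52,-13,0,0,0,0],[80,52,-13,0,0,0,0],[80,52,-13,0,0,0,0],[80,26,-6,0,0,0,-8],[80,0,0,0,0,0,0]]]'
python3 g.py 0.416 0.390 0.008 98
python3 - <<'E'
from m import *
moulds(); shot('scene')
for d in finder.mark_of('scene','mould0'): print(d['conf'],atz('scene',d['position'],0),atz('scene',d['position'],.112))
E
```

```text
time: 30.5
ee_pos: [0.5009, 0.0564, 0.201]
tcp_rot: [180.0, -0.0, 90.0]
wrist_force: [1.7, -0.3, 0.5]
opening: 0.0682
grasp_force: 0.0
time: 31.5
ee_pos: [0.4168, 0.3946, 0.2003]
tcp_rot: [-180.0, 0.0, 98.2]
wrist_force: [-0.3, -0.2, -0.3]
opening: 0.0684
grasp_force: 0.0
pos [0.4168 0.3946 0.2003] rot [-180.     0.    98.2] q [ 43.4   7.8   9.7  91.9   0.  125.3] t 31.5 open 0.0684 F [-0.3 -0.2 -0.3]
shift [ -4.4  -1.4 192.3] az 0.2 shift after turn [ -4.5  -1.4 192.3]
mould [ 0.653 -0.024] [0.06  0.091] 90.6 0.94
mould [ 0.565 -0.132] [0.059 0.092] 90.6 0.92
mould [0.419 0.39 ] [0.052 0.093] 97.7 0.75
mould [ 0.563 -0.028] [0.064 0.094] 88.2 0.59
mould [ 0.35  -0.168] [0.067 0.068] 174.6 0.42
0.96 [ 0.54650747 -0.16132736  0.        ] [ 0.63824028 -0.00303056  0.112     ]
0.77 [ 0.44900886 -0.17641222  0.        ] [ 0.55441718 -0.01599956  0.112     ]
0.7 [0.4161614  0.38911455 0.        ] [0.52617703 0.47020434 0.112     ]
0.6 [ 0.44276501 -0.28451455  0.        ] [ 0.54904912 -0.10893906  0.112     ]
```

```bash
python3 -m inch '[[[80,-4,0,50,0,0,0],[80,0,0,50,0,0,0],[80,0,0,50,0,0,0],[80,0,0,28,0,0,0],[80,0,0,10,0,0,0],[80,0,0,3,0,0,0],[80,0,0,0,0,0,0]]]'
python3 -m inch '[[[0,0,0,0,0,0,0],[0,0,0,0,0,0,0],[0,0,0,0,0,0,0],[0,0,0,0,0,0,0],[0,0,0,0,0,0,0]]]' 70
python3 -m inch '[[[0,0,0,-20,0,0,0],[0,0,0,-60,0,0,0],[0,0,0,-60,0,0,8],[0,0,0,-52,0,0,0],[0,0,0,0,0,0,0]]]'
python3 g.py 0.629 -0.127 0.2 90
```

```text
time: 32.58
ee_pos: [0.4187, 0.3894, 0.0111]
tcp_rot: [179.9, -0.1, 98.0]
wrist_force: [1.2, 0.4, 0.1]
opening: 0.0684
grasp_force: 0.0
time: 33.2
ee_pos: [0.4189, 0.3898, 0.0116]
tcp_rot: [179.9, -0.1, 98.0]
wrist_force: [0.1, -1.2, 6.9]
opening: 0.0483
grasp_force: 74.5
time: 33.83
ee_pos: [0.4191, 0.3902, 0.2067]
tcp_rot: [179.7, -0.3, 90.0]
wrist_force: [0.2, 0.1, -2.6]
opening: 0.0485
grasp_force: 73.9
pos [0.4191 0.3902 0.2067] rot [179.7  -0.3  90. ] q [ 43.    7.2   9.8  92.1  -0.  133. ] t 33.825 open 0.0485 F [ 0.2  0.1 -2.6]
shift [-517.2  209.8    5.2] az -0.0 shift after turn [-517.2  209.9    6.7]
```

```bash
python3 -m inch '[[[0,-23,10,0,0,0,0],[0,-47,19,0,0,0,0],[0,-47,19,0,0,0,0],[0,-50,20,0,0,0,0],[0,-50,20,0,0,0,0],[0,-50,20,0,0,0,0],[0,-50,20,0,0,0,0],[0,-50,20,0,0,0,0]]]'
python3 -m inch '[[[0,-50,20,0,0,0,0],[0,-50,20,0,0,0,0],[0,-50,22,0,0,0,0],[0,0,0,40,0,0,0],[0,0,0,0,0,0,0]]]'
python3 g.py 0.629 -0.127 0.121 90
```

```text
time: 34.83
ee_pos: [0.5659, 0.0204, 0.2003]
tcp_rot: [-179.9, -0.0, 90.0]
wrist_force: [1.0, -0.0, -3.7]
opening: 0.0484
grasp_force: 73.7
time: 35.45
ee_pos: [0.6258, -0.128, 0.1568]
tcp_rot: [-179.5, -0.1, 89.9]
wrist_force: [0.2, 0.7, -2.6]
opening: 0.0485
grasp_force: 73.8
pos [ 0.6258 -0.128   0.1568] rot [-1.795e+02 -1.000e-01  8.990e+01] q [-11.6  17.   15.7  89.2   0.   78.5] t 35.45 open 0.0485 F [ 0.2  0.7 -2.6]
shift [ 1.   3.5 35.8] az -0.1 shift after turn [ 1.   3.2 35.8]
```

```bash
python3 -m inch '[[[0,0,2,20,0,0,0],[0,0,0,10,0,0,0],[0,0,0,3,0,0,0],[0,0,0,1,0,0,0],[0,0,0,1,0,0,0],[0,0,0,1,0,0,0],[0,0,0,1,0,0,0]]]'; python3 g.py 0.629 -0.127 0.119 90
```

```text
time: 36.33
ee_pos: [0.63, -0.128, 0.1249]
tcp_rot: [180.0, 0.0, 90.0]
wrist_force: [-0.4, 0.4, -2.9]
opening: 0.0487
grasp_force: 74.0
pos [ 0.63   -0.128   0.1249] rot [180.   0.  90.] q [-11.5  17.   12.2  85.2   0.   78.5] t 36.325 open 0.0487 F [-0.4  0.4 -2.9]
shift [ 1.  -1.   5.9] az -0.0 shift after turn [ 1.  -1.   5.9]
```

```bash
python3 -m inch '[[[0,0,0,2,0,0,0],[0,0,0,1,0,0,0],[0,0,0,0.5,0,0,0],[0,0,0,0,0,0,0]]]'
python3 -m inch '[[[68,0,0,0,0,0,0],[68,0,0,0,0,0,0],[68,0,0,-30,0,0,0],[68,0,0,-55,0,0,0],[68,40,-13,0,0,0,0],[68,50,-16,0,0,0,0],[50,50,-16,0,0,0,0],[50,50,-16,0,0,0,0]]]'
python3 -m inch '[[[50,47,-14,0,0,0,-10.5],[50,0,0,0,0,0,-10.5],[50,0,0,0,0,0,-10.5],[50,0,0,0,0,0,-10.5],[50,0,0,0,0,0,-10.5],[50,0,0,0,0,0,-10.5],[50,0,0,0,0,0,-10.5],[50,0,0,0,0,0,-10.5]]]'
python3 -m inch '[[[50,0,0,0,0,0,-6],[50,0,0,0,0,0,0]]]'
python3 g.py 0.554 0.11 0.12 180
python3 - <<'E'
from m import *
moulds(); shot('scene')
im=C['scene']['pixels'][180:330,190:390]
cv2.imwrite('pics/d.png',cv2.resize(im,None,fx=4,fy=4)[:,:,::-1])
for d in finder.outline_of('scene','mould0'): print(round(d['conf'],2),d['extent'])
E
```

```text
time: 36.83
ee_pos: [0.63, -0.128, 0.1224]
tcp_rot: [179.9, 0.0, 90.0]
wrist_force: [-3.0, 0.1, 6.0]
opening: 0.0487
grasp_force: 75.1
time: 37.83
ee_pos: [0.5683, 0.0635, 0.2062]
tcp_rot: [180.0, -0.0, 90.0]
wrist_force: [1.7, 1.2, 0.4]
opening: 0.0424
grasp_force: 0.0
time: 38.83
ee_pos: [0.555, 0.1091, 0.2062]
tcp_rot: [180.0, -0.0, 174.3]
wrist_force: [-0.3, 0.2, 0.2]
opening: 0.0428
grasp_force: 0.0
time: 39.08
ee_pos: [0.555, 0.1091, 0.2062]
tcp_rot: [180.0, 0.0, 179.9]
wrist_force: [-0.2, 0.0, -0.6]
opening: 0.0426
grasp_force: 0.0
pos [0.555  0.1091 0.2062] rot [180.    0.  179.9] q [11.1  6.7  9.1 92.5  0.  11.2] t 39.075 open 0.0426 F [-0.2  0.  -0.6]
shift [ 1.   0.9 86.2] az -0.1 shift after turn [ 1.   0.9 86.2]
mould [ 0.564 -0.026] [0.059 0.092] 90.6 0.64
mould [ 0.653 -0.026] [0.065 0.093] 90.6 0.59
mould [ 0.563 -0.132] [0.06  0.094] 88.2 0.58
mould [ 0.654 -0.136] [0.06  0.093] 90.6 0.57
0.88 [270.6, 240.9, 33.1, 26.1]
0.81 [300.9, 231.2, 39.6, 31.3]
0.65 [244.8, 222.8, 32.3, 32.3]
0.56 [279.6, 215.2, 35.1, 29.7]
```

View pics/d.png

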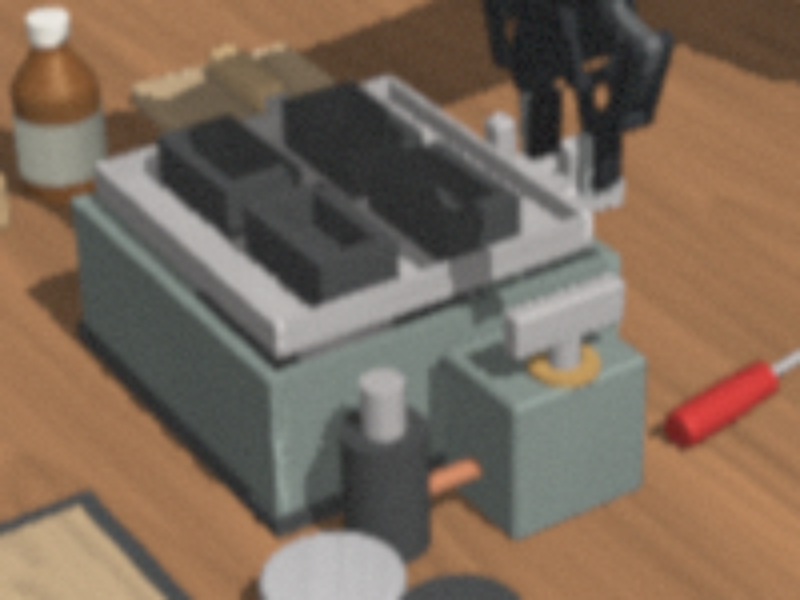

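All four moulds lie flat, trough up, two by two in the raised tray. The valve bar at (565,320) in the crop is shut. Now I'll grip the valve.

```bash
python3 -m inch '[[[50,0,0,40,0,0,0],[50,0,0,35,0,0,0],[50,0,0,12,0,0,0],[50,0,0,7,0,0,0],[50,0,0,0,0,0,0]]]'
python3 -m inch '[[[0,0,0,0,0,0,0],[0,0,0,0,0,0,0],[0,0,0,0,0,0,0],[0,0,0,0,0,0,0],[0,0,0,0,0,0,0]]]' 40
python3 g.py 0.556 0.11 0.112 180
```

```text
time: 39.9
ee_pos: [0.5553, 0.1091, 0.113]
tcp_rot: [180.0, 0.1, 180.0]
wrist_force: [0.5, 0.1, 0.1]
opening: 0.0425
grasp_force: 0.0
time: 40.52
ee_pos: [0.5555, 0.1099, 0.1135]
tcp_rot: [179.9, 0.1, -180.0]
wrist_force: [-0.8, 4.6, 3.4]
opening: 0.013
grasp_force: 40.5
pos [0.5555 0.1099 0.1135] rot [ 1.799e+02  1.000e-01 -1.800e+02] q [11.2  6.3 -1.5 82.1  0.1 11.2] t 40.525 open 0.013 F [-0.8  4.6  3.4]
shift [-0.5  0.1  1.5] az -360.0 shift after turn [-0.5  0.1  1.5]
```

```bash
python3 -m inch '[[[0,0,0,0,0,0,-9],[0,0,0,0,0,0,-9],[0,0,0,0,0,0,-9],[0,0,0,0,0,0,-9],[0,0,0,0,0,0,-1],[0,0,0,0,0,0,0],[0,0,0,0,0,0,0],[0,0,0,0,0,0,0]]]'
python3 - <<'E'
from h import *
shot('scene','e0.png'); shot('top')
d=finder.outline_of('top','valve_grip'); print([(x['conf'],x['extent']) for x in d])
E
python3 -m inch '[[[0,0,0,0,0,0,0],[0,0,0,0,0,0,0],[0,0,0,0,0,0,0],[0,0,0,0,0,0,0],[0,0,0,0,0,0,0],[0,0,0,0,0,0,0],[0,0,0,0,0,0,0],[0,0,0,0,0,0,0]]]'
python3 -m inch '[[[0,0,0,0,0,0,0],[0,0,0,0,0,0,0],[0,0,0,0,0,0,0],[0,0,0,0,0,0,0],[0,0,0,0,0,0,0],[0,0,0,0,0,0,0],[0,0,0,0,0,0,0],[0,0,0,0,0,0,0]]]'
python3 - <<'E'
from h import *
a=cv2.imread('pics/e0.png')
b=shot('scene')['pixels'][:,:,::-1]
cv2.imwrite('pics/e.png',np.hstack([cv2.resize(x[180:330,200:350],None,fx=2.6,fy=2.6) for x in (a,b)]))
E
python3 g.py 0.556 0.11 0.112 180
```

```text
time: 41.52
ee_pos: [0.5561, 0.1086, 0.1134]
tcp_rot: [-179.9, 0.1, -143.2]
wrist_force: [4.7, -3.7, 4.4]
opening: 0.0134
grasp_force: 40.3
[]
time: 42.68
ee_pos: [0.5561, 0.1086, 0.1134]
tcp_rot: [-179.9, 0.1, -143.2]
wrist_force: [4.0, -3.4, 4.4]
opening: 0.013
grasp_force: 40.3
time: 43.68
ee_pos: [0.5561, 0.1087, 0.1134]
tcp_rot: [-179.9, 0.1, -143.2]
wrist_force: [4.7, -5.0, 4.0]
opening: 0.0131
grasp_force: 40.3
pos [0.5561 0.1086 0.1134] rot [-1.799e+02  1.000e-01 -1.432e+02] q [ 11.1   6.4  -1.5  82.   -0.1 -25.7] t 43.725 open 0.0135 F [ 4.3 -3.4  4.6]
shift [-0.7  1.2  1.4] az -323.2 shift after turn [0.1 1.4 1.4]
```

View pics/e.png

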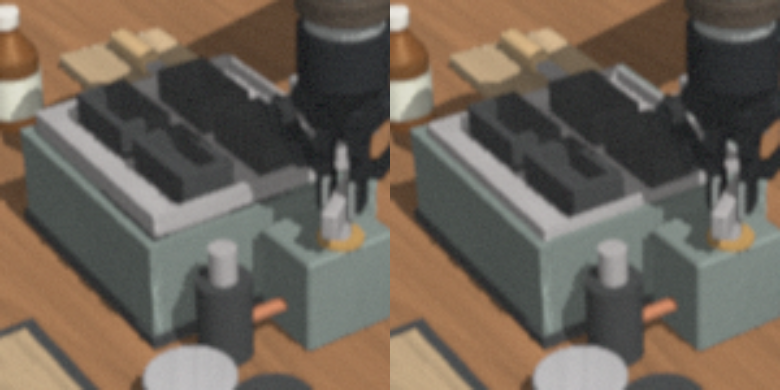

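The tray is sinking slowly: its lip nearly reaches the rim in the right-hand frame, with the moulds still in place. I'll shut the valve while it goes down.

```bash
python3 -m inch '[[[0,0,0,0,0,0,9],[0,0,0,0,0,0,9],[0,0,0,0,0,0,9],[0,0,0,0,0,0,9],[0,0,0,0,0,0,1],[0,0,0,0,0,0,0],[0,0,0,0,0,0,0],[50,0,0,0,0,0,0]]]'
python3 g.py 0.434 -0.128 0.2 180
python3 -m inch '[[[50,0,0,0,0,0,0],[50,0,0,0,0,0,0],[50,0,0,-20,0,0,0],[50,0,0,-60,0,0,0],[50,20,-40,0,0,0,0],[50,26,-50,0,0,0,0],[50,26,-50,0,0,0,0],[50,26,-50,0,0,0,0]]]'
python3 -m inch '[[[50,24,-48,0,0,0,0],[50,0,0,0,0,0,0],[50,0,0,0,0,0,0],[50,0,0,0,0,0,0],[50,0,0,0,0,0,0],[50,0,0,0,0,0,0],[50,0,0,0,0,0,0],[50,0,0,0,0,0,0]]]'
python3 g.py 0.434 -0.128 0.076 180
python3 - <<'E'
from m import *
for n in('scene','top'): shot(n)
for th in('bolt_knob','keeper','valve_grip'):
    print(th,[[ (round(d['conf'],2),np.round(d['position'],1).tolist()) for d in finder.mark_of(n,th)] for n in('scene','top')])
print([worldrect('top',d['pixels'],.136) for d in finder.outline_of('top','valve_grip')])
E
```

```text
time: 44.72
ee_pos: [0.5547, 0.1091, 0.1123]
tcp_rot: [-180.0, -0.0, 180.0]
wrist_force: [0.7, -0.7, -1.2]
opening: 0.0301
grasp_force: 0.0
pos [0.5547 0.1091 0.1123] rot [-180.   -0.  180.] q [11.1  6.4 -1.6 82.1 -0.  11.1] t 44.725 open 0.0301 F [ 0.7 -0.7 -1.2]
shift [ 120.7 -237.1  -87.6] az -0.0 shift after turn [ 120.7 -237.1  -87.7]
time: 45.72
ee_pos: [0.4558, -0.0822, 0.1922]
tcp_rot: [-180.0, -0.0, -180.0]
wrist_force: [0.4, -0.0, -0.3]
opening: 0.0427
grasp_force: 0.0
time: 46.72
ee_pos: [0.433, -0.1288, 0.1923]
tcp_rot: [-180.0, -0.0, 180.0]
wrist_force: [0.2, -0.4, 0.3]
opening: 0.0428
grasp_force: 0.0
pos [ 0.433  -0.1288  0.1923] rot [-180.   -0.  180.] q [-16.6  -9.1  -7.9  91.2  -0.  -16.6] t 46.725 open 0.0428 F [ 0.2 -0.4  0.3]
shift [ -1.    0.8 116.3] az -0.0 shift after turn [ -1.    0.8 116.3]
bolt_knob [[(0.6, [314.7, 214.9]), (0.52, [336.1, 258.7])], [(0.42, [369.4, 292.4])]]
keeper [[(0.73, [340.5, 229.9]), (0.52, [252.2, 198.5])], [(0.97, [329.9, 287.3]), (0.3, [211.2, 175.0]), (0.25, [487.4, 283.8])]]
valve_grip [[(0.72, [334.9, 256.4]), (0.41, [377.5, 278.8])], [(0.75, [265.5, 231.8]), (0.54, [362.4, 239.9])]]
[(array([0.55552333, 0.1088764 ]), [np.float64(0.035931074500972486), np.float64(0.07060074462911285)], np.float64(-159.57676325688823)), (array([ 0.6906268 , -0.33369492]), [np.float64(0.056535020123899625), np.float64(0.08685218074897404)], np.float64(-167.46579446173513))]
```

```bash
python3 -m inch '[[[50,-1,1,50,0,0,0],[50,0,0,40,0,0,0],[50,0,0,16,0,0,0],[50,0,0,9,0,0,0],[50,0,0,0,0,0,0]]]'
python3 -m inch '[[[0,0,0,0,0,0,0],[0,0,0,0,0,0,0],[0,0,0,0,0,0,0],[0,0,0,0,0,0,0],[0,0,0,0,0,0,0],[0,0,0,0,0,0,0],[0,0,0,0,0,0,0],[0,0,0,0,0,0,0]]]' 30
python3 g.py 0.434 -0.128 0.076 180
for i in 1 2 3 4 5 6 7 8 9 10; do python3 -m inch '[[[0,0,0,0,0,0,0],[0,0,0,0,0,0,0],[0,0,0,0,0,0,0],[0,0,0,0,0,0,0],[0,0,0,0,0,0,0],[0,0,0,0,0,0,0],[0,0,0,0,0,0,0],[0,0,0,0,0,0,0]]]' >/dev/null; done
python3 g.py 0.434 -0.083 0.076 180
python3 - <<'E'
from h import *
im=shot('scene')['pixels'][180:330,190:390]
cv2.imwrite('pics/f.png',cv2.resize(im,None,fx=4,fy=4)[:,:,::-1])
E
```

```text
time: 47.8
ee_pos: [0.4343, -0.128, 0.078]
tcp_rot: [-180.0, 0.0, 180.0]
wrist_force: [0.5, 0.1, -0.5]
opening: 0.0426
grasp_force: 0.0
time: 48.8
ee_pos: [0.4346, -0.128, 0.0786]
tcp_rot: [-180.0, 0.1, 180.0]
wrist_force: [-1.6, 1.4, 6.5]
opening: 0.0155
grasp_force: 33.4
pos [ 0.4346 -0.128   0.0786] rot [-1.8e+02  1.0e-01  1.8e+02] q [-16.4  -8.7 -20.1  78.5   0.  -16.4] t 48.8 open 0.0155 F [-1.6  1.4  6.5]
shift [0.6 0.  2.6] az -0.0 shift after turn [0.6 0.  2.6]
pos [ 0.4346 -0.128   0.0786] rot [-1.8e+02  1.0e-01  1.8e+02] q [-16.4  -8.7 -20.1  78.5   0.  -16.4] t 58.8 open 0.0157 F [-0.4  0.8  5.6]
shift [ 0.6 45.   2.5] az -0.0 shift after turn [ 0.6 45.   2.6]
```

View pics/f.png

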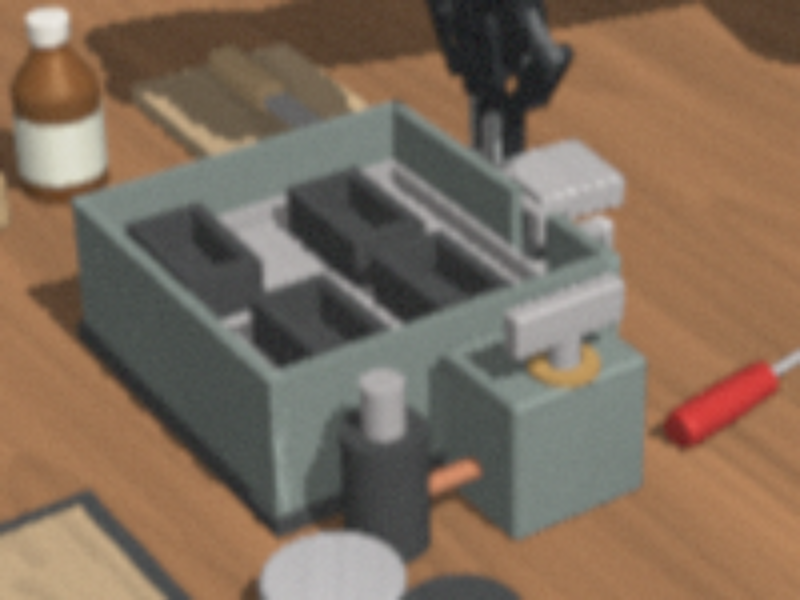

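The tray is at the bottom and the valve bar is back at shut. The mould at (195,255) in the crop has moved towards the far wall, so I'll check its place and whether it lies flat.

```bash
python3 - <<'E'
from m import *
for n in('scene','top'): shot(n)
K=[finder.mark_of(n,'keeper')[0]['position'] for n in('scene','top')]; print('keeper',K,tri(*K))
for d in finder.outline_of('top','mould0'):
    if d['conf']>.3: c,s,a=worldrect('top',d['pixels'],.082); print(np.round(c,3),np.round(s,3),round(a%180,1),round(d['conf'],2))
print([ (round(d['conf'],2),atz('scene',d['position'],.05)) for d in finder.mark_of('scene','mould0')])
im=C['top']['pixels'][165:305,280:420]
cv2.imwrite('pics/g.png',cv2.resize(im,None,fx=4,fy=4)[:,:,::-1])
E
```

```text
keeper [[337.7, 240.6], [263.3, 233.3]] (array([0.54674382, 0.1137542 , 0.16526212]), np.float64(0.0030141877937339334))
[ 0.647 -0.137] [0.053 0.085] 90.6 0.92
[ 0.544 -0.107] [0.056 0.058] 90.6 0.89
[ 0.543 -0.023] [0.052 0.081] 90.6 0.82
[ 0.625 -0.021] [0.055 0.082] 90.6 0.64
[(0.96, array([ 0.55044389, -0.10941252,  0.05      ])), (0.81, array([ 0.63726019, -0.01008004,  0.05      ])), (0.73, array([ 0.65220766, -0.12913264,  0.05      ])), (0.56, array([ 0.54787511, -0.0222113 ,  0.05      ]))]
```

View pics/g.png

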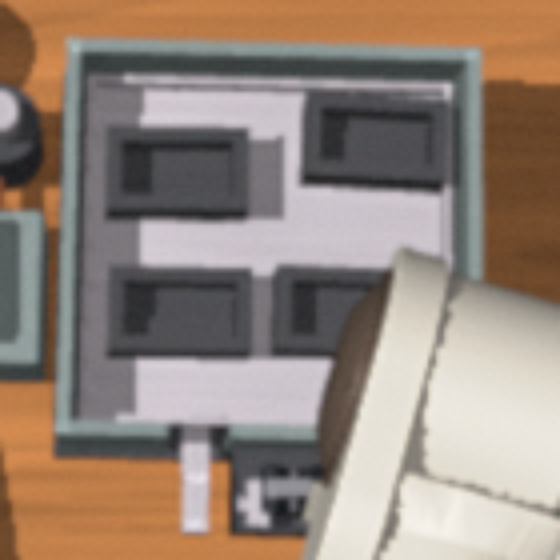

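All four moulds are flat and within the limits: the shifted one is at (+0.060, −0.062) from the tray centre. Next I'll slide the bolt home.

```bash
python3 -m inch '[[[0,0,6,0,0,0,0],[0,0,8,0,0,0,0],[0,0,8,0,0,0,0],[0,0,8,0,0,0,0],[0,0,4,0,0,0,0],[0,0,2,0,0,0,0],[0,0,0,0,0,0,0]]]'
python3 -m inch '[[[0,0,2,0,0,0,0],[0,0,2,0,0,0,0],[0,0,0,0,0,0,0]]]'
python3 -m inch '[[[0,0,2,0,0,0,0],[0,0,2,0,0,0,0],[0,0,0,0,0,0,0]]]'
```

```text
time: 60.02
ee_pos: [0.4351, -0.092, 0.0786]
tcp_rot: [-180.0, 0.2, 180.0]
wrist_force: [2.3, 0.1, 4.3]
opening: 0.0152
grasp_force: 33.3
time: 60.4
ee_pos: [0.4352, -0.0881, 0.0786]
tcp_rot: [-180.0, 0.2, 180.0]
wrist_force: [2.0, -0.9, 5.5]
opening: 0.015
grasp_force: 33.3
time: 60.78
ee_pos: [0.4352, -0.0841, 0.0786]
tcp_rot: [-180.0, 0.2, 180.0]
wrist_force: [2.9, -0.1, 5.5]
opening: 0.0154
grasp_force: 33.3
```

```bash
python3 -m inch '[[[0,0,2,0,0,0,0],[0,0,2,0,0,0,0],[0,0,0,0,0,0,0]]]'
python3 -m inch '[[[0,0,2,0,0,0,0],[0,0,0,0,0,0,0]]]'
```

```text
time: 61.15
ee_pos: [0.4352, -0.0829, 0.0786]
tcp_rot: [-179.6, 0.2, 179.9]
wrist_force: [2.7, -19.4, 3.6]
opening: 0.0156
grasp_force: 33.0
time: 61.4
ee_pos: [0.4352, -0.0826, 0.0786]
tcp_rot: [-179.3, 0.2, 179.8]
wrist_force: [2.2, -31.2, 2.3]
opening: 0.0154
grasp_force: 33.2
```

```bash
python3 -m inch '[[[0,0,-4,0,0,0,0],[35,0,0,0,0,0,0],[35,0,0,0,0,0,0],[35,0,0,-20,0,0,0],[35,0,0,-50,0,0,0],[35,0,-40,-50,0,0,0],[35,0,-60,0,0,0,0],[35,0,-60,0,0,0,0]]]'
python3 -m inch '[[[35,0,-60,0,0,0,0],[35,0,-60,0,0,0,0],[35,0,0,0,0,0,0],[35,0,0,0,0,0,0]]]'
python3 - <<'E'
from m import *
for n in('scene','top'): shot(n)
K=[finder.mark_of(n,'bolt_knob')[0]['position'] for n in('scene','top')]; print('knob',K,tri(*K))
for d in finder.mark_of('top','file_grip'): print(d['conf'],atz('top',d['position'],.027))
for d in finder.outline_of('top','mould0'):
    if d['conf']>.3: c,s,a=worldrect('top',d['pixels'],.082); print(np.round(c,3),np.round(s,3),round(a%180,1),round(d['conf'],2))
a=C['top']['pixels'][165:345,250:520]; b=C['scene']['pixels'][180:300,200:380]
cv2.imwrite('pics/k.png',np.vstack([cv2.resize(a,(480,320)),cv2.resize(b,(480,280))])[:,:,::-1])
E
```

```text
time: 62.4
ee_pos: [0.4341, -0.2422, 0.1967]
tcp_rot: [-180.0, 0.1, -179.9]
wrist_force: [1.3, 0.4, -0.4]
opening: 0.03
grasp_force: 0.0
time: 62.9
ee_pos: [0.4337, -0.3604, 0.1956]
tcp_rot: [179.9, -0.1, 180.0]
wrist_force: [0.1, 0.8, 0.7]
opening: 0.0298
grasp_force: 0.0
knob [[321.6, 223.3], [352.6, 289.3]] (array([ 0.43730607, -0.0890159 ,  0.08042871]), np.float64(0.001192121116751589))
[ 0.627 -0.02 ] [0.055 0.08 ] 90.6 0.8
[ 0.542 -0.023] [0.054 0.081] 90.6 0.79
[ 0.544 -0.119] [0.056 0.082] 90.6 0.61
```

View pics/k.png

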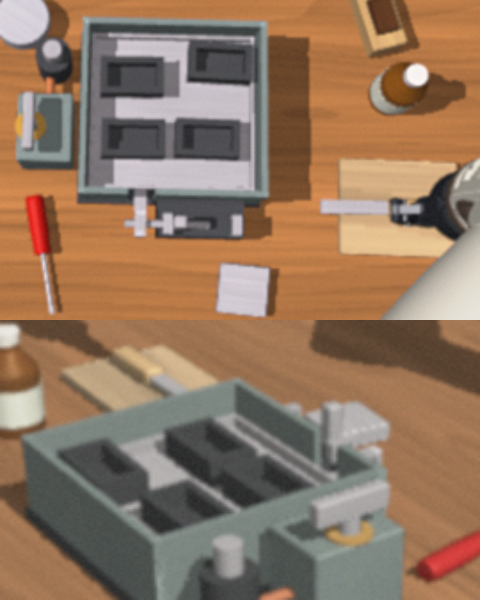

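The top view shows the bolt through the keeper, with its tip past it at (130,223). The four moulds lie flat in the lowered tray, the valve bar is shut along x, the file is on the board and the arm is clear.

```bash
python3 -c "
from workcell import bot
print(bot.job_done())"
```

```text
the job is handed in; nothing more can be done
None
```

The job is handed in, with no verdict returned: the file is on the board, all four moulds are flat in the lowered tray, the bolt is home through the keeper and the valve is shut.

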